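# Tip a reversible tube rack over the tray's edge

### The job

The flat reversible tube rack lies small wells up on the bench, beside a long edge of the low steel tray. Using only the fingertips, without gripping it or picking it up, push it flat against that edge of the tray until it tips up and flips over the edge into the tray, and leave it lying flat on the tray's floor with its large wells up. Leave the tip box, the bottle, the jar and the marker where they are.

Things in the scene. Friction and masses are not known exactly. Their poses are not given: they have to be found in the camera images.
- rack: the loose reversible tube rack: flat solid orange plastic block, 85 mm (its x) by 125 mm (its y) by 22 mm thick (its z), plain upright sides, edges rounded by 2 mm, 90 to 180 g. One broad face has 96 small wells (6 mm, 8 x 12), the other 24 large ones (12 mm, 4 x 6). Origin at the centre of the large-well face; z points out of the small-well face: up at the start, down once turned over
- rack_center (a point): the middle of the rack's body (11 mm from either broad face). At the start a long (125 mm) side of the rack faces the tray's near edge, 25 to 90 mm off and up to 15 degrees askew, with the rack's x axis pointing roughly at the tray
- tray: the low steel tray, fixed to the bench: 240 mm (its x) by 380 mm (its y), upright rim 10 mm high above the bench and 3 mm thick, floor 2 mm thick. Origin at the centre of its underside, on the bench; x points level across it from the near edge (the long edge beside the rack; outer face at x = -120 mm) to the far edge, y along the near edge. The 125 mm wide strip inside the near edge is empty
- tray_edge (a point): middle of the near edge: on the outer face of that rim, at its top, 10 mm above the bench. A rack pushed against the rim bears on this edge and pivots about it; friction of the rack on bench and rim is about 0.5 to 0.7. While about 10 N presses the rack on the rim, rubbing fingertips that rise carry the opposite side up with them; past upright it falls into the tray by itself
- tip_box: closed pipette tip box standing in the far half of the tray, 83 x 122 x 70 mm, orange base and clear lid; origin at the centre of its underside. To be left alone
- reagent_bottle: round white bottle with a blue cap in the far half of the tray, 44 mm across, 95 mm high; origin at the centre of its underside. To be left alone
- sample_jar: round clear jar with a white lid in the far half of the tray, 50 mm across, 55 mm high; origin at the centre of its underside. To be left alone
- marker: marker pen lying on the bench on the robot's right, about 120 mm long (its x) and 13 mm thick; origin on the bench under its middle. To be left alone
Things that resemble listed ones, but are neither listed nor needed, are in the scene too. Leave any green or purple look-alike of the rack alone.

How it is judged (in metres and radians):
On the way, in this order (a step that is already met when the one before it is completed fails the run):
1. the rack, still flat on the bench, is pushed up to the tray's near edge (x of rack_center in the frame of tray above -0.17 m and angle between rack's own z axis and vertical below 0.3 rad and height (world z) of rack_center below 0.03 m).
2. the rack stands tipped up on its long side at the tray's near edge (angle between rack's own z axis and vertical between 1.2 and 2 rad and x of rack_center in the frame of tray between -0.165 and -0.06 m).
At the end, for the whole second after the job is handed in: the rack lies at rest inside the tray, flat on its floor (within 3 degrees) with the large wells up, and the tip box, bottle, jar and marker are within 25 mm of where they stood (angle between rack's own z axis and vertical above 3.09159 rad and height (world z) of rack_center below 0.018 m and x of rack_center in the frame of tray between -0.08 and 0.08 m and y of rack_center in the frame of tray between -0.15 and 0.15 m and linear speed of rack below 0.01 m/s and angular speed of rack below 0.1 rad/s and distance of each of tip_box, reagent_bottle, sample_jar, marker from where it was at the start of the episode below 0.025 m); the robot touches nothing.
It fails at once if the rack is lifted or carried instead of being tipped over the edge (height (world z) of rack_center above 0.07 m or (height (world z) of rack_center above 0.04 m and angle between rack's own z axis and vertical below 0.4 rad) or (height (world z) of rack_center above 0.05 m and angle between rack's own z axis and vertical above 2.75 rad)).
It fails at once if the tip box, bottle, jar or marker is knocked over or shoved away (distance of any of tip_box, reagent_bottle, sample_jar, marker from where it was at the start of the episode above 0.025 m or angle between any of tip_box, reagent_bottle, sample_jar, marker's own z axis and vertical above 0.5 rad).
It also fails if it takes over 45 s, if anything falls off the work surface, if the arm or the gripper's body presses on something with over 40 N, if the wrist force passes 120 N, or if a joint passes its speed limit or range.

### The arm

A 6-joint arm with a two-finger parallel gripper is mounted at the origin on the work surface. World frame = base frame: x ahead of the robot, y to its left, z up, the work surface at z = 0. Lengths are in m, angles in degrees, forces in N, time in s.
With the tool pointing down it reaches from about 0.275 to 1 m from the base axis. Payload 8.4 kg.
Tool frame: the origin (TCP) lies midway between the tips of the shut fingers; the grasp point (between the pads) lies 19 mm behind it; z points along the fingers, x is the direction in which the jaws open and shut, and the axes are right-handed (so a half turn about z gives the same grasp; the last joint's range is limited). The gripper opens to 85 mm and grips with 20 to 120 N. Pads are 22 mm wide; open, the fingers measure 114 mm over their backs; the gripper's body (76 mm by 85 mm) begins 54 mm behind the grasp point. The pads swing forward as they close: fully open they stand 13 mm farther back than shut.
Start: joints at [66.841, 20.225, 93.587, -0, 66.188, -0.138], TCP at [0.244, 0.575, 0.195] pointing down, gripper open.
Joint ranges: [-150.9, 150.9], [-52.94, 120.26], [3.33, 152.33], [-74.26, 254.26], [0, 154.13], [-172.89, 172.89]. Speed limits (degrees/s): [127.2, 127.2, 159.86, 180, 180, 180].

### API

Orientations are given as [roll, pitch, yaw] about the fixed x, y, z axes, in that order (R = Rz(yaw) Ry(pitch) Rx(roll)).
In Python, from plant import manip, imaging gives the robot as it stands. The module is installed in compiled form; this text tells all that it offers.
- The arm moves only by the tool apply_moves, never from a script. Its arguments are lists of equal length, an entry for each row: "offset": the shift along the tool's x, y, z in units of 750 mm (1.0 is 750 mm), a list of three; "rot": the turn, a rotation vector about the tool's x, y, z in units of 180 degrees (1.0 is 180 degrees), a list of three. A call has 1 to 5 rows; each row is the pose to reach, as a shift and turn from the pose commanded when the call began, along the tool's axes at that moment, turning the shorter way round; what a row does not reach only later rows make up. A row lasts 1/10 s, in which the tool goes at most 50 mm and 8.59 degrees, less where a joint would pass 70% of its speed; a pose out of reach is approached as far as the arm can. A call with a number of a shift or a turn outside -1 to 1 is refused whole. A call with a gripper value outside its range is refused whole. "grip" is the opening, from -1 (shut) to 1 (fully open), set as the call begins (left out, the last holds). The fingers move at their own pace and stop on an object; "grip_force" is the grip in N (left out, the last holds). Time passes only in rows, so rows that repeat a pose let the fingers close. It gives the time, the measured TCP pose, the force and the opening at its end, in the units of the state.
- manip.get_state(): the state, without advancing time (a new reading comes with each control period).
- imaging.grab_frame(name): name is "scene" or "top" or "wrist"; returns a dict with "color" (420x560x3 uint8, blue, green, red), "K" (3x3 intrinsics, pixels), "R" (3x3) and "t" (3): a world point X has camera coordinates R X + t. Camera axes: x right, y down, z forward; pixel columns grow to the right and rows downward; lengths in m; the calibration is good to about 2 mm. A picture is of the moment at which its call begins. There is no depth.
- manip.job_done(): hands the job in, once; it reports no verdict.
The state is a dict: "time": time; "joints": joint angles; "qd": joint speeds; "joint_efforts": joint torques, N m; "position": TCP position; "tcp_rot": TCP orientation; "contact_force": force on the tool from outside, world axes, zero at the start; "wrist_torque": the same for the moment, N m; "gripper_width": finger opening in m.
Only numpy, scipy, OpenCV 4.12 (cv2) and the standard library are available. Lean on these libraries where they do the work, as an engineer would, in place of code of your own. Each camera call takes 0.05 s, during which the arm holds its last target.

## Working session

There is one attempt and no reset: what is moved stays moved. The work goes in short steps, Python scripts to look and compute and a tool call to move; the robot and the scene stay as the last step left them, time stands still between calls to the robot, and variables do not carry over. Pictures are saved under pics/ and viewed, and the job is handed in when it is done.

Besides the shell and the picture viewer there is one more tool, called after ">>>" as name(argument=value, ...) on one line, values as JSON. apply_moves: Moves the arm, as the interface text tells. Shifts and turns lie within -1 to 1; 1 stands for 750 mm of shift or 180 degrees of turn. Its arguments: {"type":"object","properties":{"offset":{"type":"array"},"rot":{"type":"array"},"grip":{"type":"number"},"grip_force":{"type":"number"}},"required":["offset","rot"]}

```bash
mkdir -p pics; python3 - <<'E'
from plant import manip, imaging
import cv2,numpy as np
print(manip.get_state())
for n in ["scene","top","wrist"]:
    f=imaging.grab_frame(n); cv2.imwrite(f"pics/{n}0.png",f["color"]); np.savez(f"{n}0.npz",**f)
    print(n,f["K"].round(1).tolist(),f["R"].round(3).tolist(),f["t"].round(3).tolist())
E
```

```text
{'time': 0.0, 'joints': array([ 6.68410953e+01,  2.02634492e+01,  9.36295895e+01,  1.59236248e-03,
        6.61889768e+01, -1.38217469e-01]), 'qd': array([-0.04639263,  0.05873854,  0.12594759,  0.01353358,  0.00656083,
       -0.13417958]), 'joint_efforts': array([ 8.73891058e-04, -6.05267715e+01, -3.42047954e+01,  2.46215104e-04,
        9.58372140e-03,  8.49311341e-07]), 'position': array([0.24420036, 0.57473119, 0.1944474 ]), 'tcp_rot': array([-1.79998346e+02,  8.20117824e-02,  6.69786701e+01]), 'contact_force': array([ 0.51721518, -0.57267333,  1.0012104 ]), 'wrist_torque': array([ 0.01057132, -0.02215095,  0.01931854]), 'gripper_width': 0.08541026531247414}
scene [[404.1, 0.0, 279.3], [0.0, 404.1, 215.8], [0.0, 0.0, 1.0]] [[0.425, 0.905, 0.006], [0.705, -0.327, -0.629], [-0.568, 0.272, -0.777]] [-0.252, -0.428, 1.34]
top [[543.1, 0.0, 280.3], [0.0, 543.1, 217.6], [0.0, 0.0, 1.0]] [[0.001, -1.0, 0.008], [-0.987, -0.002, -0.16], [0.16, -0.008, -0.987]] [-0.033, 0.619, 0.999]
wrist [[330.1, 0.0, 279.3], [0.0, 330.1, 203.5], [0.0, 0.0, 1.0]] [[0.392, 0.92, -0.002], [0.886, -0.376, 0.272], [0.249, -0.108, -0.962]] [-0.624, -0.036, 0.38]
```

View pics/scene0.png

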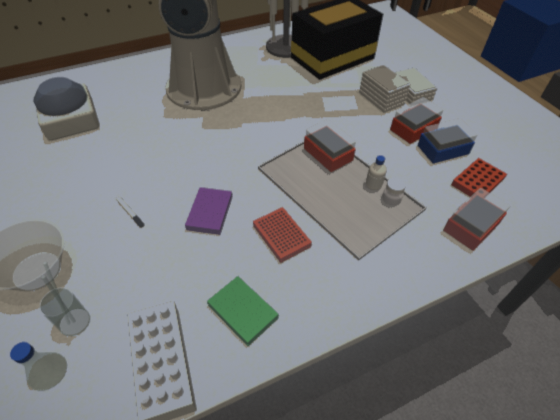

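View pics/top0.png

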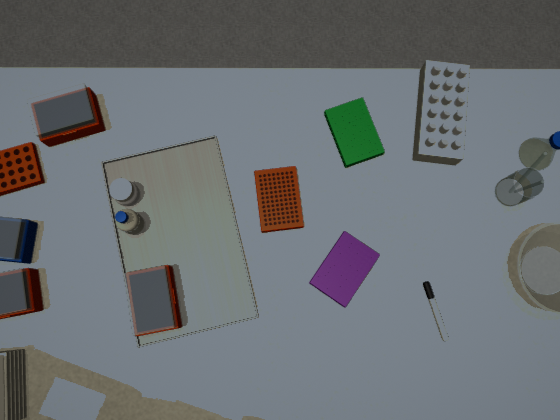

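View pics/wrist0.png

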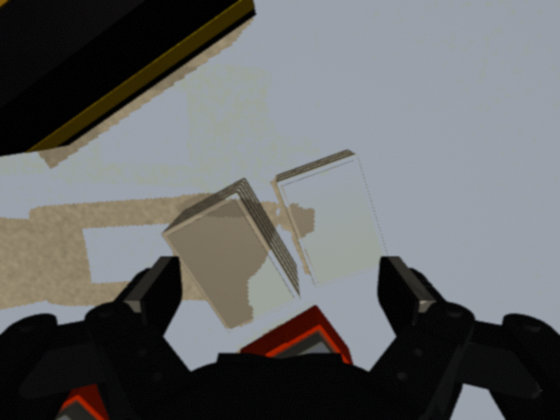

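The top view shows two orange racks. One at (279,199) has small wells and lies beside the tray's long edge, which runs from (217,138) to (258,317). The other, at (15,168), has large wells and lies behind the tray. The first fits the description; green (354,132) and purple (344,269) are look-alikes. I'll confirm in a crop and measure.

```bash
cat > h.py <<'E'
import cv2,numpy as np
def ray(f,uv,z):
    uv=np.atleast_2d(np.asarray(uv,float)); 
    d=np.c_[uv,np.ones(len(uv))]@np.linalg.inv(f["K"]).T@f["R"]
    c=-f["R"].T@f["t"]
    return c+d*((z-c[2])/d[:,2])[:,None]
def orange(img):
    h=cv2.cvtColor(img,cv2.COLOR_BGR2HSV)
    return cv2.inRange(h,(0,130,90),(18,255,255))
E
python3 - <<'E'
from h import *
f=dict(np.load("top0.npz")); im=f["color"]
cv2.imwrite("pics/crop0.png",cv2.resize(im[120:340,90:320],None,fx=2.6,fy=2.6,interpolation=cv2.INTER_CUBIC))
m=orange(im); m=cv2.morphologyEx(m,cv2.MORPH_CLOSE,np.ones((7,7)))
cs,_=cv2.findContours(m,cv2.RETR_EXTERNAL,cv2.CHAIN_APPROX_NONE)
for c in cs:
    if cv2.contourArea(c)>800:
        r=cv2.minAreaRect(c); w=ray(f,cv2.boxPoints(r),0.022)
        print(np.round(r[0],1),cv2.contourArea(c),w.mean(0).round(4),np.linalg.norm(w-np.roll(w,1,0),axis=1).round(4),w[:,:2].round(4).tolist())
w=ray(f,[[217,138],[258,317],[139,346],[104,162]],0.010); print(w.round(4),np.linalg.norm(w-np.roll(w,1,0),axis=1))
E
```

```text
[278.4 198.2] 2474.0 [ 0.663 -0.028  0.022] [0.1239 0.0855 0.1242 0.0839] [[0.719, 0.022], [0.7301, -0.0627], [0.6068, -0.0773], [0.5961, 0.006]]
[ 15.5 166.6] 1429.0 [0.726  0.4995 0.022 ] [0.0855 0.083  0.0858 0.082 ] [[0.756, 0.5527], [0.7775, 0.4726], [0.6957, 0.4468], [0.6748, 0.5261]]
[[0.7905 0.0982 0.01  ]
 [0.4289 0.0113 0.01  ]
 [0.3738 0.2403 0.01  ]
 [0.739  0.3269 0.01  ]] [0.23444568 0.37183546 0.23552739 0.37538518]
```

View pics/crop0.png

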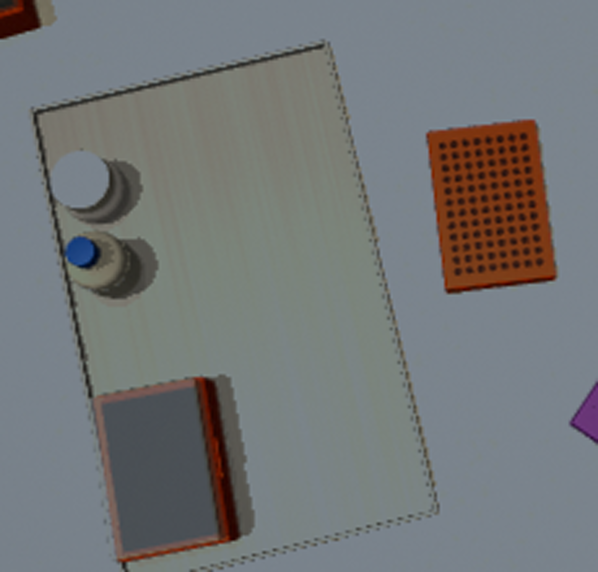

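Confirmed: the rack at (279,199) is an orange 8 x 12 small-well rack beside the near edge. The tray's near-edge direction is about 13.4°, the gap about 47 mm and the skew about 6°. Next is a helper that converts tray-frame targets into move units.

```bash
cat >> h.py <<'E'
from scipy.spatial.transform import Rotation as Ro
A=np.radians(13.4); TX=np.array([-np.sin(A),np.cos(A),0]); TY=np.array([-np.cos(A),-np.sin(A),0]); O=np.array([.582,.170,0])
def w(x,y,z): return O+x*TX+y*TY+[0,0,z]
def totray(p): d=np.asarray(p)-O; return np.array([d@TX,d@TY,d[2]])
def go(x,y,z,yaw=13.4):
    from plant import manip
    s=manip.get_state(); R=Ro.from_euler('xyz',s["tcp_rot"],degrees=True)
    Rt=Ro.from_euler('xyz',[180,0,yaw],degrees=True)
    print("off",(R.inv().apply(w(x,y,z)-s["position"])/.75).round(4),"rot",((R.inv()*Rt).as_rotvec(degrees=True)/180).round(4))
def st():
    from plant import manip
    s=manip.get_state(); print(s["time"],totray(s["position"]).round(4),s["tcp_rot"].round(2),"Ftray",np.round([s["contact_force"]@TX,s["contact_force"]@TY,s["contact_force"][2]],2),s["gripper_width"])
E
python3 -c "
from h import *
st(); go(-.292,-.033,.15)"
```

```text
0.15 [0.4721 0.2347 0.1946] [-1.800e+02  6.000e-02  6.698e+01] Ftray [-0.7   0.6   0.35] 0.08561675578516441
off [-0.6078  0.8921  0.0601] rot [2.000e-04 3.000e-04 2.976e-01]
```

>>> apply_moves(offset=[[-0.6078,0.8921,0.06],[-0.6078,0.8921,0.06],[-0.6078,0.8921,0.06],[-0.6078,0.8921,0.06],[-0.6078,0.8921,0.06]], rot=[[0,0,0.2976],[0,0,0.2976],[0,0,0.2976],[0,0,0.2976],[0,0,0.2976]], grip=0.41)

```text
time: 0.65
position: [0.3799, 0.3634, 0.1811]
tcp_rot: [180.0, 0.0, 23.7]
contact_force: [1.9, 0.1, 0.7]
gripper_width: 0.0603
```

```bash
python3 -c "
from h import *
st(); go(-.292,-.033,.15)"
```

```text
0.65 [0.235  0.1518 0.1811] [179.99   0.    23.68] Ftray [-0.33 -1.83  0.66] 0.060337505203721324
off [0.1171 0.7353 0.0415] rot [0.     0.     0.0571]
```

>>> apply_moves(offset=[[0.117,0.735,0.0415],[0.117,0.735,0.0415],[0.117,0.735,0.0415],[0.117,0.735,0.0415],[0.117,0.735,0.0415]], rot=[[0,0,0.0571],[0,0,0.0571],[0,0,0.0571],[0,0,0.0571],[0,0,0.0571]])

```text
time: 1.15
position: [0.5162, 0.154, 0.1673]
tcp_rot: [-180.0, -0.0, 13.7]
contact_force: [0.8, 1.4, -0.3]
gripper_width: 0.0602
```

```bash
python3 -c "
from h import *
st(); go(-.292,-.033,.15)"
```

```text
1.15 [-0.0003  0.0677  0.1673] [-1.800e+02 -1.000e-02  1.373e+01] Ftray [ 1.14 -1.14 -0.26] 0.06019549371798262
off [0.1321 0.3897 0.0231] rot [-0.     -0.      0.0018]
```

>>> apply_moves(offset=[[0.132,0.39,0.023],[0.132,0.39,0.023],[0.132,0.39,0.023],[0.132,0.39,0.023],[0.132,0.39,0.023]], rot=[[0,0,0.0018],[0,0,0.0018],[0,0,0.0018],[0,0,0.0018],[0,0,0.0018]])

```text
time: 1.65
position: [0.65, -0.0567, 0.1531]
tcp_rot: [-180.0, 0.0, 13.4]
contact_force: [-0.5, 0.3, -0.3]
gripper_width: 0.0605
```

```bash
python3 -c "
from h import *
st(); go(-.292,-.033,.15)"
```

```text
1.65 [-0.2363 -0.0136  0.1531] [-1.7999e+02  2.0000e-02  1.3390e+01] Ftray [ 0.41  0.43 -0.35] 0.06053765998355804
off [0.0259 0.0743 0.0041] rot [-0.0001  0.0001 -0.    ]
```

>>> apply_moves(offset=[[0.026,0.074,0.0],[0.026,0.074,0.0],[0.026,0.074,0.06],[0.026,0.074,0.12],[0.026,0.074,0.16]], rot=[[0,0,0],[0,0,0],[0,0,0],[0,0,0],[0,0,0]])

```text
time: 2.15
position: [0.6791, -0.1036, 0.0303]
tcp_rot: [-179.9, 0.2, 13.4]
contact_force: [-0.9, -0.5, 0.3]
gripper_width: 0.0603
```

```bash
python3 -c "
from h import *
from plant import imaging
for n in ['top','scene','wrist']:
    f=imaging.grab_frame(n); cv2.imwrite(f'pics/{n}1.png',f['color'])
t=cv2.imread('pics/top1.png');s=cv2.imread('pics/scene1.png');
cv2.imwrite('pics/both1.png',np.hstack([cv2.resize(t[80:330,200:450],(400,400)),cv2.resize(s[150:350,180:380],(400,400))]))
st(); go(-.292,-.033,.01)"
```

```text
2.3 [-0.2885 -0.0311  0.0315] [-179.89    0.25   13.42] Ftray [-0.24 -0.07  0.43] 0.06016708589516536
off [0.0027 0.0048 0.0286] rot [-0.0006  0.0014  0.0001]
```

View pics/both1.png

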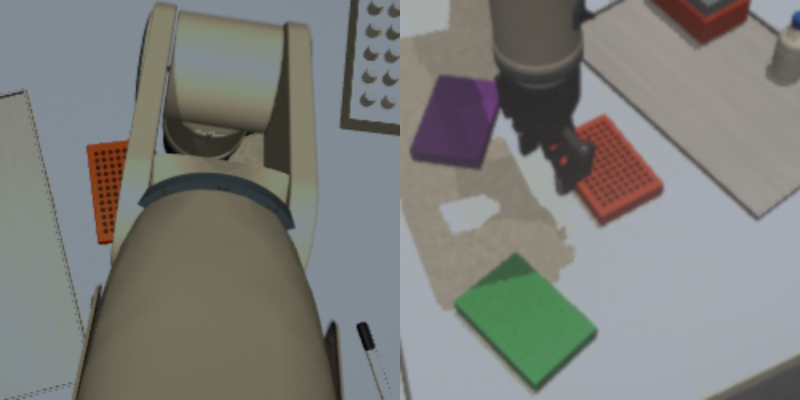

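View pics/wrist1.png

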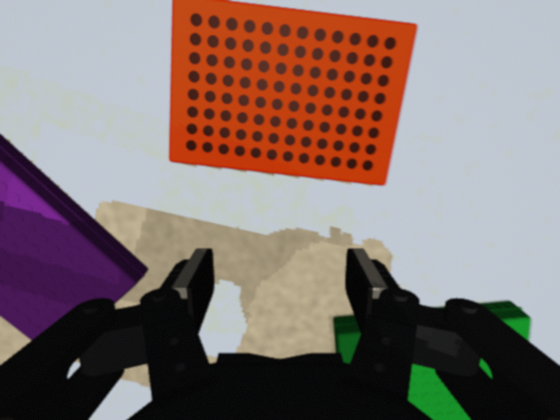

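The wrist view shows both fingers (180,250) and (365,250) clear behind the rack's back side (row ~170) and centred on it. Next I lower gently, watching the force.

>>> apply_moves(offset=[[0.002,0.003,0.015],[0.002,0.003,0.028],[0.002,0.003,0.033],[0.002,0.003,0.033]], rot=[[0,0,0],[0,0,0],[0,0,0],[0,0,0]])

```text
time: 2.7
position: [0.683, -0.106, 0.0086]
tcp_rot: [-180.0, 0.0, 13.4]
contact_force: [0.4, 0.1, -0.2]
gripper_width: 0.0602
```

```bash
python3 -c "
from h import *
st()"
```

```text
2.7 [-0.2918 -0.0343  0.0086] [-1.7999e+02  2.0000e-02  1.3410e+01] Ftray [-0.   -0.43 -0.25] 0.060245785823255904
```

>>> apply_moves(offset=[[0,0,0.003],[0,0,0.006],[0,0,0.006]], rot=[[0,0,0],[0,0,0],[0,0,0]])

```text
time: 3.0
position: [0.683, -0.106, 0.0041]
tcp_rot: [-180.0, 0.0, 13.4]
contact_force: [0.4, 0.7, 0.2]
gripper_width: 0.0601
```

>>> apply_moves(offset=[[0,0,0.003],[0,0,0.005],[0,0,0.005]], rot=[[0,0,0],[0,0,0],[0,0,0]])

```text
time: 3.3
position: [0.6829, -0.106, 0.0001]
tcp_rot: [-180.0, 0.0, 13.4]
contact_force: [0.5, 0.2, -0.4]
gripper_width: 0.0603
```

>>> apply_moves(offset=[[0,0,0.003],[0,0,0.003],[0,0,0.003]], rot=[[0,0,0],[0,0,0],[0,0,0]])

```text
time: 3.6
position: [0.6831, -0.106, -0.0019]
tcp_rot: [-180.0, 0.0, 13.4]
contact_force: [0.7, 0.5, 0.1]
gripper_width: 0.0602
```

No bench contact down to TCP z = -2 mm, because the tips sit higher when open. Now I push toward the rim.

>>> apply_moves(offset=[[0,-0.02,0],[0,-0.036,0],[0,-0.052,0],[0,-0.068,0],[0,-0.08,0]], rot=[[0,0,0],[0,0,0],[0,0,0],[0,0,0],[0,0,0]])

```text
time: 4.1
position: [0.6688, -0.0461, -0.0018]
tcp_rot: [-180.0, 0.0, 13.5]
contact_force: [0.5, -0.2, -0.1]
gripper_width: 0.0603
```

```bash
python3 -c "
from h import *
from plant import imaging
for n in ['top','scene','wrist']:
    f=imaging.grab_frame(n); cv2.imwrite(f'pics/{n}2.png',f['color'])
t=cv2.imread('pics/wrist2.png');s=cv2.imread('pics/scene2.png');
cv2.imwrite('pics/both2.png',np.hstack([cv2.resize(t,(400,300)),cv2.resize(s[150:300,180:380],(400,300))]))
st()"
```

```text
4.25 [-0.2312 -0.0345 -0.0017] [179.99  -0.    13.48] Ftray [-1.05  0.28 -0.47] 0.06043226395504973
```

View pics/both2.png

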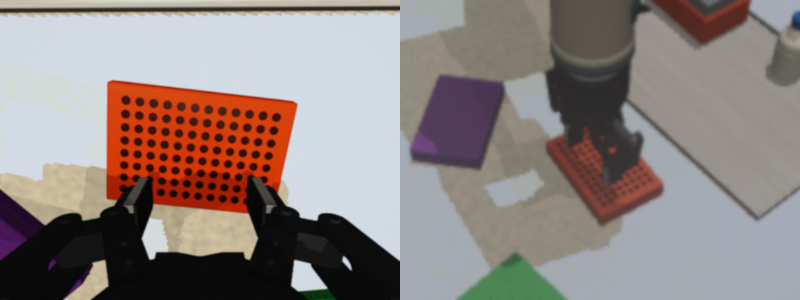

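```bash
python3 -c "
from h import *
from plant import imaging
f=imaging.grab_frame('wrist'); np.savez('w2.npz',**f)
im=f['color']; m=cv2.morphologyEx(orange(im),cv2.MORPH_CLOSE,np.ones((9,9)))
print('cam',totray(-f['R'].T@f['t']))
cv2.imwrite('pics/w2crop.png',cv2.resize(im[100:310,130:430],None,fx=2.5,fy=2.5))
for uv in [(152,116),(414,144),(388,296),(150,275)]:
  print(uv,totray(ray(f,[uv],.022)[0]).round(4))
st()"
```

```text
cam [-0.16260912 -0.03488273  0.17794929]
(152, 116) [-0.1653  0.0233  0.022 ]
(414, 144) [-0.1778 -0.0978  0.022 ]
(388, 296) [-0.258  -0.0929  0.022 ]
(150, 275) [-0.2457  0.0327  0.022 ]
4.3 [-0.2317 -0.0346 -0.0017] [ 1.7999e+02 -1.0000e-02  1.3450e+01] Ftray [-0.04  0.05  0.64] 0.06052417906194997
```

View pics/w2crop.png

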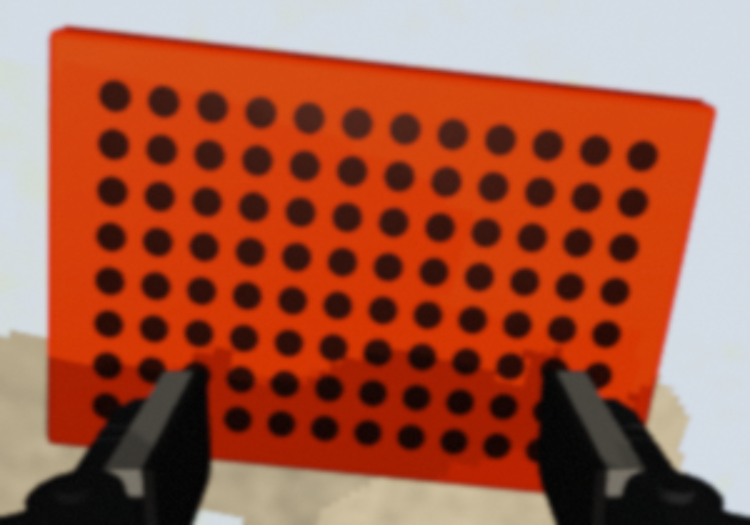

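```bash
python3 -c "
from h import *
f=dict(np.load('w2.npz'))
for z in [0,.01,.02,.025,.03,.035,.04]:
  a=[totray(ray(f,[uv],z)[0]) for uv in [(213,248),(348,248)]]
  print(z,a[0].round(4),a[1].round(4),(a[0]-a[1])[1].round(4))
"
```

```text
0 [-0.24    0.0037  0.    ] [-0.2399 -0.075   0.    ] 0.0786
0.01 [-0.2356  0.0015  0.01  ] [-0.2356 -0.0727  0.01  ] 0.0742
0.02 [-0.2313 -0.0006  0.02  ] [-0.2312 -0.0705  0.02  ] 0.0698
0.025 [-0.2291 -0.0017  0.025 ] [-0.229  -0.0693  0.025 ] 0.0676
0.03 [-0.2269 -0.0028  0.03  ] [-0.2269 -0.0682  0.03  ] 0.0654
0.035 [-0.2247 -0.0039  0.035 ] [-0.2247 -0.0671  0.035 ] 0.0632
0.04 [-0.2226 -0.005   0.04  ] [-0.2225 -0.066   0.04  ] 0.061
```

The rack did not move (centre still x ≈ -0.212) and the fingers passed over it, as their shadow on the rack at rows ~250 shows. So the open tips stand well above the TCP. I'll back off and lower until I touch the bench.

>>> apply_moves(offset=[[0,0.04,-0.01],[0,0.08,-0.01],[0,0.08,0.0],[0,0.08,0.005],[0,0.08,0.01]], rot=[[0,0,0],[0,0,0],[0,0,0],[0,0,0],[0,0,0]])

```text
time: 4.8
position: [0.6824, -0.1057, -0.0101]
tcp_rot: [-180.0, 0.1, 13.4]
contact_force: [0.6, 1.1, -0.0]
gripper_width: 0.0604
```

>>> apply_moves(offset=[[0,0,0.004],[0,0,0.008],[0,0,0.008]], rot=[[0,0,0],[0,0,0],[0,0,0]])

```text
time: 5.1
position: [0.6827, -0.1054, -0.0158]
tcp_rot: [-180.0, 0.0, 13.4]
contact_force: [0.5, -0.5, -0.3]
gripper_width: 0.0602
```

>>> apply_moves(offset=[[0,0,0.004],[0,0,0.008],[0,0,0.008]], rot=[[0,0,0],[0,0,0],[0,0,0]])

```text
time: 5.4
position: [0.6828, -0.1059, -0.0217]
tcp_rot: [-180.0, 0.0, 13.4]
contact_force: [-0.4, -0.8, -0.2]
gripper_width: 0.0605
```

```bash
python3 -c "
from h import *
from plant import imaging
f=imaging.grab_frame('wrist'); np.savez('w3.npz',**f)
cv2.imwrite('pics/w3.png',f['color']);s=imaging.grab_frame('scene')['color']
cv2.imwrite('pics/both3.png',np.hstack([cv2.resize(f['color'],(400,300)),cv2.resize(s[150:300,180:380],(400,300))]))
st()"
```

```text
5.5 [-0.2919 -0.0344 -0.0214] [180.     0.    13.41] Ftray [0.21 0.42 0.04] 0.06058095896002599
```

View pics/both3.png

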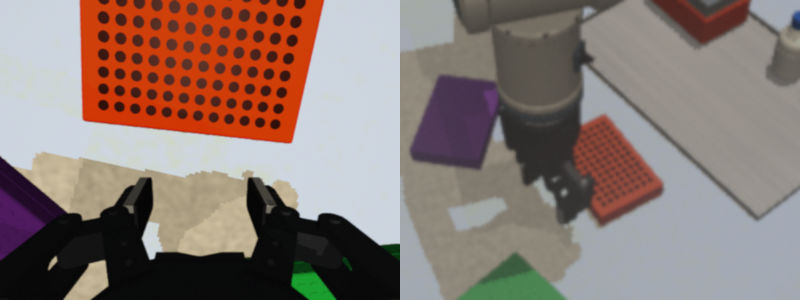

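>>> apply_moves(offset=[[0,0,0.004],[0,0,0.008],[0,0,0.008]], rot=[[0,0,0],[0,0,0],[0,0,0]])

```text
time: 5.8
position: [0.6827, -0.106, -0.0279]
tcp_rot: [-180.0, 0.0, 13.4]
contact_force: [-0.4, -0.8, 0.4]
gripper_width: 0.0598
```

>>> apply_moves(offset=[[0,0,0.003],[0,0,0.005],[0,0,0.005]], rot=[[0,0,0],[0,0,0],[0,0,0]])

```text
time: 6.1
position: [0.6829, -0.106, -0.0313]
tcp_rot: [-180.0, 0.0, 13.4]
contact_force: [-0.8, 0.1, -0.2]
gripper_width: 0.0605
```

>>> apply_moves(offset=[[0,0,0.003],[0,0,0.003]], rot=[[0,0,0],[0,0,0]])

```text
time: 6.3
position: [0.683, -0.106, -0.0335]
tcp_rot: [-180.0, 0.0, 13.4]
contact_force: [0.2, 0.0, 1.0]
gripper_width: 0.0602
```

>>> apply_moves(offset=[[0,0,0.003],[0,0,0.003]], rot=[[0,0,0],[0,0,0]])

```text
time: 6.5
position: [0.6829, -0.106, -0.0359]
tcp_rot: [-180.0, 0.0, 13.4]
contact_force: [-0.5, 0.6, 0.3]
gripper_width: 0.0602
```

>>> apply_moves(offset=[[0,0,0.003],[0,0,0.003]], rot=[[0,0,0],[0,0,0]])

```text
time: 6.7
position: [0.6829, -0.106, -0.0381]
tcp_rot: [-180.0, 0.0, 13.4]
contact_force: [-0.4, -0.6, -0.6]
gripper_width: 0.0602
```

```bash
python3 -c "
from h import *
from plant import imaging
f=imaging.grab_frame('wrist'); np.savez('w4.npz',**f)
s=imaging.grab_frame('scene')['color']
cv2.imwrite('pics/both4.png',np.hstack([cv2.resize(f['color'],(400,300)),cv2.resize(s[150:300,180:380],(400,300))]))
print(-f['R'].T@f['t'])
st()"
```

```text
[ 0.66754732 -0.0392399   0.14156795]
6.8 [-0.2919 -0.0343 -0.0379] [-1.80e+02  1.00e-02  1.34e+01] Ftray [-0.67  0.75 -0.25] 0.06019869184141984
```

View pics/both4.png

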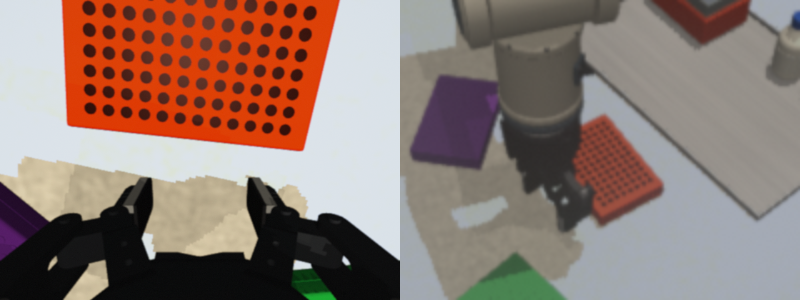

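>>> apply_moves(offset=[[0,0,0.003],[0,0,0.003]], rot=[[0,0,0],[0,0,0]])

```text
time: 7.0
position: [0.6829, -0.106, -0.0403]
tcp_rot: [-180.0, 0.0, 13.4]
contact_force: [0.5, 0.3, -1.0]
gripper_width: 0.06
```

>>> apply_moves(offset=[[0,-0.016,0],[0,-0.032,0],[0,-0.048,0],[0,-0.064,0],[0,-0.064,0]], rot=[[0,0,0],[0,0,0],[0,0,0],[0,0,0],[0,0,0]])

```text
time: 7.5
position: [0.6713, -0.0571, -0.04]
tcp_rot: [-180.0, 0.0, 13.5]
contact_force: [-0.4, 0.1, 0.4]
gripper_width: 0.0602
```

```bash
python3 -c "
from h import *
from plant import imaging
f=imaging.grab_frame('wrist'); np.savez('w5.npz',**f)
s=imaging.grab_frame('scene')['color']
cv2.imwrite('pics/both5.png',np.hstack([cv2.resize(f['color'],(400,300)),cv2.resize(s[150:300,180:380],(400,300))]))
st()"
```

```text
7.6 [-0.2434 -0.0346 -0.0399] [180.    -0.    13.46] Ftray [ 0.32 -0.33  0.58] 0.060199173789848105
```

View pics/both5.png

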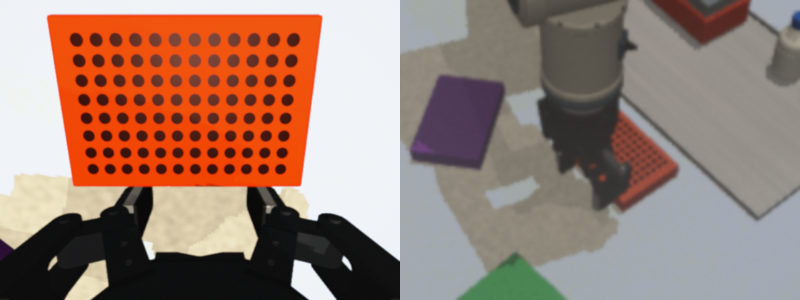

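The rack is now being pushed square (front and back edges level in the wrist view, rows 15 and 185 of the left half). I'll continue to the rim.

```bash
python3 -c "
from h import *
f=dict(np.load('w5.npz'))
k=560/400
for uv in [(49*k,15*k),(321*k,15*k),(301*k,185*k),(74*k,185*k)]: print(totray(ray(f,[uv],.022)[0]).round(4))
"
```

```text
[-0.1458  0.0329  0.022 ]
[-0.1457 -0.089   0.022 ]
[-0.2288 -0.0899  0.022 ]
[-0.229   0.0337  0.022 ]
```

>>> apply_moves(offset=[[0,-0.012,0],[0,-0.022,0],[0,-0.028,0],[0,-0.028,0]], rot=[[0,0,0],[0,0,0],[0,0,0],[0,0,0]])

```text
time: 8.0
position: [0.6669, -0.0382, -0.0401]
tcp_rot: [-180.0, 0.0, 13.4]
contact_force: [0.0, 0.1, 0.3]
gripper_width: 0.0598
```

>>> apply_moves(offset=[[0,-0.004,0],[0,-0.006,0],[0,-0.006,0]], rot=[[0,0,0],[0,0,0],[0,0,0]])

```text
time: 8.3
position: [0.666, -0.0343, -0.0401]
tcp_rot: [-180.0, 0.0, 13.4]
contact_force: [-0.1, 0.3, 0.3]
gripper_width: 0.06
```

>>> apply_moves(offset=[[0,-0.003,0],[0,-0.005,0],[0,-0.005,0]], rot=[[0,0,0],[0,0,0],[0,0,0]])

```text
time: 8.6
position: [0.6651, -0.0307, -0.0401]
tcp_rot: [-180.0, 0.0, 13.4]
contact_force: [-0.2, -0.4, -0.2]
gripper_width: 0.0601
```

>>> apply_moves(offset=[[0,-0.003,0],[0,-0.005,0],[0,-0.005,0]], rot=[[0,0,0],[0,0,0],[0,0,0]])

```text
time: 8.9
position: [0.6656, -0.0298, -0.0395]
tcp_rot: [179.8, -0.1, 13.5]
contact_force: [3.0, -13.9, 0.6]
gripper_width: 0.0604
```

```bash
python3 -c "
from h import *
from plant import imaging
f=imaging.grab_frame('wrist'); np.savez('w6.npz',**f)
s=imaging.grab_frame('scene')['color']
cv2.imwrite('pics/both6.png',np.hstack([cv2.resize(f['color'],(400,300)),cv2.resize(s[150:300,180:380],(400,300))]))
st()"
```

```text
9.0 [-0.2138 -0.035  -0.0395] [ 1.7979e+02 -9.0000e-02  1.3500e+01] Ftray [-13.78   1.59   0.93] 0.059961253895640554
```

View pics/both6.png

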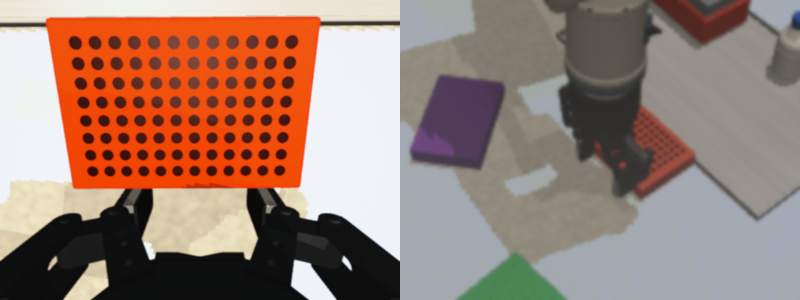

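The rack is flush against the rim, pressed with about 14 N. Now I raise the fingertips while keeping the press.

>>> apply_moves(offset=[[0,0,-0.004],[0,0,-0.008],[0,0,-0.012],[0,0,-0.016],[0,0,-0.02]], rot=[[0,0,0],[0,0,0],[0,0,0],[0,0,0],[0,0,0]])

```text
time: 9.5
position: [0.6653, -0.0291, -0.0245]
tcp_rot: [179.9, -0.1, 13.4]
contact_force: [2.6, -8.1, 0.9]
gripper_width: 0.06
```

```bash
python3 -c "
from h import *
from plant import imaging
f=imaging.grab_frame('wrist'); np.savez('w7.npz',**f)
s=imaging.grab_frame('scene')['color']
cv2.imwrite('pics/both7.png',np.hstack([cv2.resize(f['color'],(400,300)),cv2.resize(s[150:300,180:380],(400,300))]))
st()"
```

```text
9.6 [-0.2129 -0.035  -0.0243] [ 1.7985e+02 -8.0000e-02  1.3450e+01] Ftray [-9.67  0.24 -0.15] 0.06019489675751768
```

View pics/both7.png

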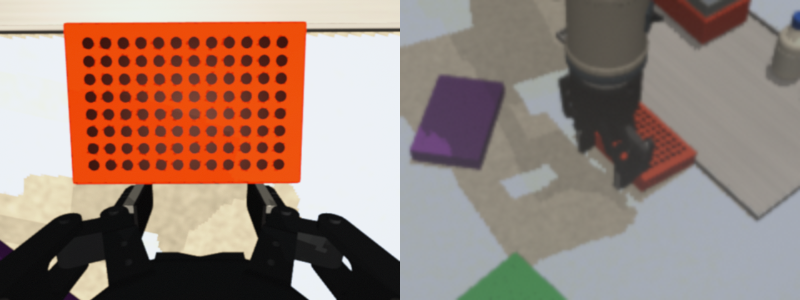

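The back edge rose with the fingers: its width is unchanged at ~227 px while the front edge shrank to 242 px. Continuing along the arc.

>>> apply_moves(offset=[[0,-0.0002,-0.004],[0,-0.0008,-0.008],[0,-0.0016,-0.012],[0,-0.0025,-0.016],[0,-0.0035,-0.02]], rot=[[0,0,0],[0,0,0],[0,0,0],[0,0,0],[0,0,0]])

```text
time: 10.1
position: [0.6646, -0.026, -0.0094]
tcp_rot: [179.9, -0.1, 13.4]
contact_force: [1.6, -7.2, 1.6]
gripper_width: 0.06
```

```bash
python3 -c "
from h import *
from plant import imaging
f=imaging.grab_frame('wrist'); np.savez('w8.npz',**f)
s=imaging.grab_frame('scene')['color']
cv2.imwrite('pics/both8.png',np.hstack([cv2.resize(f['color'],(400,300)),cv2.resize(s[150:300,180:380],(400,300))]))
st()"
```

```text
10.2 [-0.2097 -0.0349 -0.0092] [ 1.7988e+02 -7.0000e-02  1.3450e+01] Ftray [-6.2   1.47  0.82] 0.060485018945340724
```

View pics/both8.png

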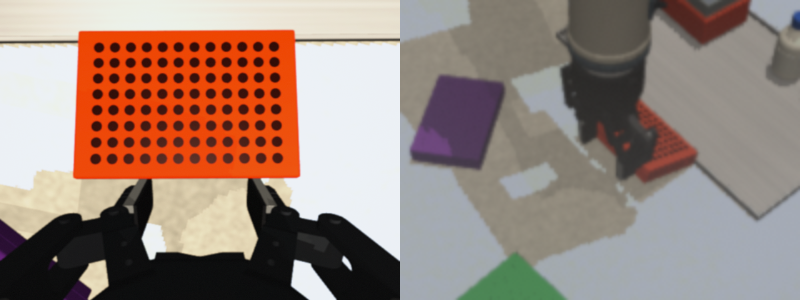

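>>> apply_moves(offset=[[0,-0.0012,-0.004],[0,-0.0026,-0.008],[0,-0.0042,-0.012],[0,-0.006,-0.0155],[0,-0.0075,-0.018]], rot=[[0,0,0],[0,0,0],[0,0,0],[0,0,0],[0,0,0]])

```text
time: 10.7
position: [0.6633, -0.0206, 0.0043]
tcp_rot: [179.9, -0.1, 13.4]
contact_force: [0.9, -9.1, 2.8]
gripper_width: 0.0602
```

```bash
python3 -c "
from h import *
from plant import imaging
f=imaging.grab_frame('wrist'); np.savez('w9.npz',**f)
s=imaging.grab_frame('scene')['color']
cv2.imwrite('pics/both9.png',np.hstack([cv2.resize(f['color'],(400,300)),cv2.resize(s[150:300,180:380],(400,300))]))
st()"
```

```text
10.8 [-0.2042 -0.035   0.0044] [ 1.7987e+02 -8.0000e-02  1.3450e+01] Ftray [-7.82  1.2   3.65] 0.06053066452591142
```

View pics/both9.png

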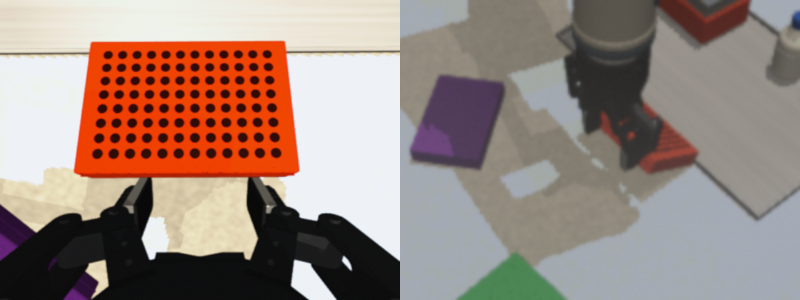

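>>> apply_moves(offset=[[0,-0.0012,-0.005],[0,-0.003,-0.009],[0,-0.005,-0.013],[0,-0.0073,-0.017],[0,-0.0095,-0.02]], rot=[[0,0,0],[0,0,0],[0,0,0],[0,0,0],[0,0,0]])

```text
time: 11.3
position: [0.6608, -0.012, 0.0188]
tcp_rot: [-180.0, -0.0, 13.4]
contact_force: [1.6, -2.6, 1.6]
gripper_width: 0.0599
```

```bash
python3 -c "
from h import *
from plant import imaging
f=imaging.grab_frame('wrist'); np.savez('w10.npz',**f)
s=imaging.grab_frame('scene')['color']
cv2.imwrite('pics/both10.png',np.hstack([cv2.resize(f['color'],(400,300)),cv2.resize(s[150:300,180:380],(400,300))]))
st()"
```

```text
11.4 [-0.1953 -0.0346  0.0188] [ 1.800e+02 -2.000e-02  1.342e+01] Ftray [-2.5  -1.05 -0.12] 0.060075732795014554
```

View pics/both10.png

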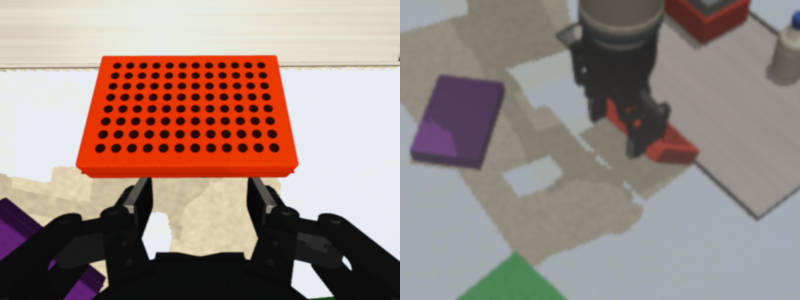

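>>> apply_moves(offset=[[0,-0.005,-0.006],[0,-0.0105,-0.012],[0,-0.016,-0.0175],[0,-0.022,-0.022],[0,-0.028,-0.026]], rot=[[0,0,0],[0,0,0],[0,0,0],[0,0,0],[0,0,0]])

```text
time: 11.9
position: [0.656, 0.0084, 0.0387]
tcp_rot: [180.0, -0.0, 13.4]
contact_force: [0.6, -3.8, 5.2]
gripper_width: 0.06
```

```bash
python3 -c "
from h import *
from plant import imaging
f=imaging.grab_frame('wrist'); np.savez('w11.npz',**f)
s=imaging.grab_frame('scene')['color']
cv2.imwrite('pics/both11.png',np.hstack([cv2.resize(f['color'],(400,300)),cv2.resize(s[150:300,180:380],(400,300))]))
st()"
```

```text
12.0 [-0.174  -0.0346  0.0388] [ 1.7998e+02 -3.0000e-02  1.3440e+01] Ftray [-4.19  0.94  4.62] 0.06045587905594025
```

View pics/both11.png

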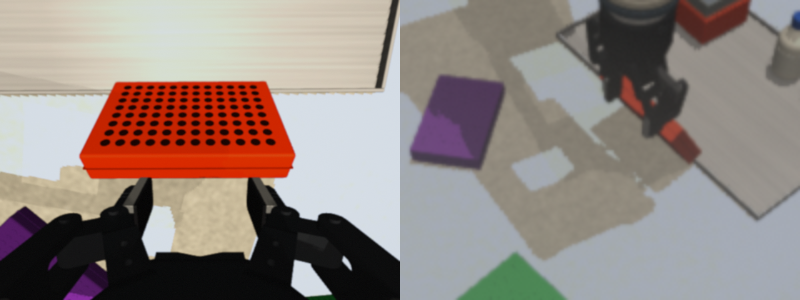

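```bash
python3 -c "
from h import *
f=dict(np.load('w11.npz')); im=f['color']
cv2.imwrite('pics/w11c.png',cv2.resize(im[100:310,100:430],None,fx=2.4,fy=2.4,interpolation=cv2.INTER_CUBIC))
"
```

```text
(no output)
```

View pics/w11c.png

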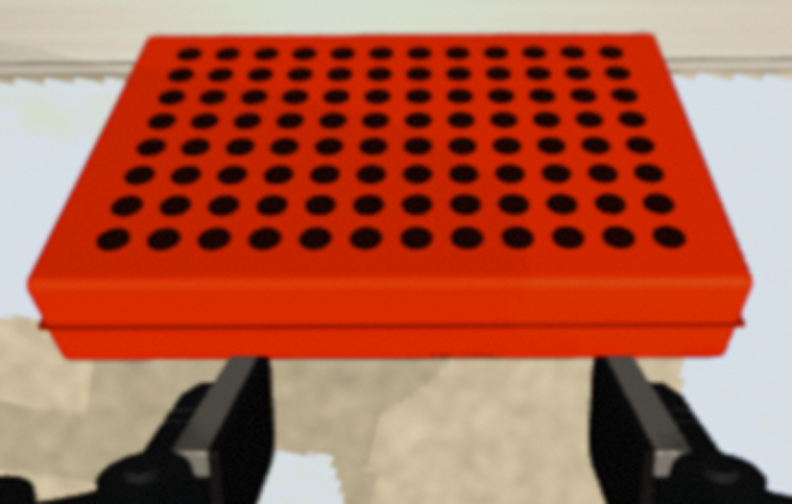

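```bash
python3 -c "
from h import *
f=dict(np.load('w11.npz'))
def e(c1,c2,r,L):
    u1=c1/2.4+100;u2=c2/2.4+100;v=r/2.4+100
    d=f['K'][0,0]*L/(u2-u1); p=np.linalg.inv(f['K'])@[(u1+u2)/2,v,1]*d
    return totray(f['R'].T@(p-f['t']))
a=e(28,750,283,.125);b=e(67,725,357,.123);c=e(148,655,35,.123)
print('backtop',a,'backbot',b,'fronttop',c)
d=a-c; print('theta',np.degrees(np.arctan2(d[2],-d[0])),np.linalg.norm(d))
d=a-b; print('theta2',np.degrees(np.arctan2(-d[0],d[2])),np.linalg.norm(d))
"
```

```text
backtop [-0.14890587 -0.02782177  0.08796923] backbot [-0.16565485 -0.02855902  0.08135609] fronttop [-0.10834249 -0.02802025  0.01926857]
theta 59.440848809237295 0.07978225407544558
theta2 -68.45398561069267 0.01802236308972944
```

θ ≈ 60°, with the tips level with the rack's lower back corner. I'll dip the tips slightly so they stay on the underside, then push forward.

>>> apply_moves(offset=[[0,-0.002,0.004],[0,-0.006,0.008],[0,-0.012,0.008],[0,-0.018,0.006],[0,-0.024,0.003]], rot=[[0,0,0],[0,0,0],[0,0,0],[0,0,0],[0,0,0]])

```text
time: 12.5
position: [0.6548, 0.0187, 0.0431]
tcp_rot: [179.4, -0.2, 13.5]
contact_force: [-12.7, -35.4, 61.3]
gripper_width: 0.0605
```

```bash
python3 -c "
from h import *
from plant import imaging
f=imaging.grab_frame('wrist'); np.savez('w12.npz',**f)
s=imaging.grab_frame('scene')['color']
cv2.imwrite('pics/both12.png',np.hstack([cv2.resize(f['color'],(400,300)),cv2.resize(s[150:300,180:380],(400,300))]))
st()"
```

```text
12.6 [-0.1631 -0.0358  0.0435] [179.45  -0.23  13.54] Ftray [-30.17  20.13  61.31] 0.06074724715918147
```

View pics/both12.png

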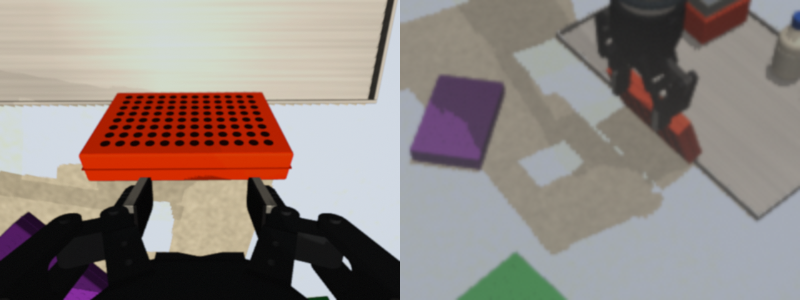

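The tips are jammed on the back-side corner (61 N down on the rack). I relieve at once by going back up onto the corner's arc.

>>> apply_moves(offset=[[0,0.003,-0.006],[0,0.006,-0.0105],[0,0.006,-0.0105]], rot=[[0,0,0],[0,0,0],[0,0,0]])

```text
time: 12.9
position: [0.6536, 0.0206, 0.0454]
tcp_rot: [179.9, -0.1, 13.4]
contact_force: [-1.2, -7.5, 15.6]
gripper_width: 0.0604
```

```bash
cat > look.py <<'E'
from h import *
import sys
from plant import imaging
n=sys.argv[1]
f=imaging.grab_frame('wrist'); np.savez(f'w{n}.npz',**f)
s=imaging.grab_frame('scene')['color']
cv2.imwrite(f'pics/both{n}.png',np.hstack([cv2.resize(f['color'],(400,300)),cv2.resize(s[150:300,180:380],(400,300))]))
st()
E
python3 look.py 13
```

```text
13.0 [-0.1621 -0.0351  0.0453] [ 1.799e+02 -1.000e-01  1.342e+01] Ftray [-7.87  4.13 15.51] 0.060333625083563554
```

View pics/both13.png

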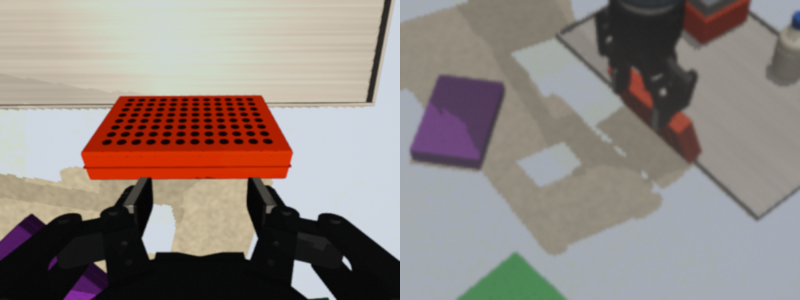

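>>> apply_moves(offset=[[0,-0.003,-0.0045],[0,-0.007,-0.007],[0,-0.011,-0.009]], rot=[[0,0,0],[0,0,0],[0,0,0]])

```text
time: 13.3
position: [0.6503, 0.03, 0.0501]
tcp_rot: [-180.0, 0.0, 13.4]
contact_force: [0.4, 0.0, 0.4]
gripper_width: 0.0603
```

```bash
python3 look.py 14
```

```text
13.4 [-0.1519 -0.0341  0.0501] [-1.7997e+02  4.0000e-02  1.3430e+01] Ftray [-1.09  0.12  0.93] 0.06022075472946579
```

View pics/both14.png

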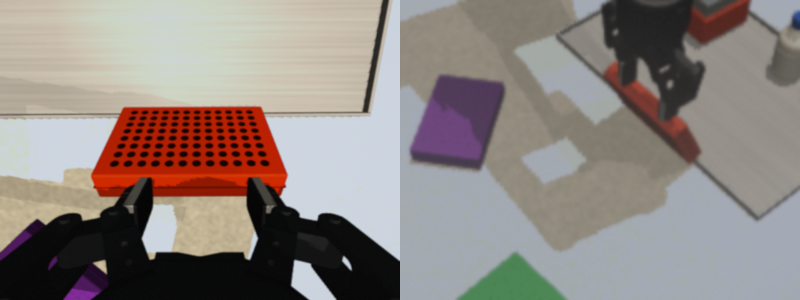

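```bash
python3 -c "
from h import *
f=dict(np.load('w14.npz')); im=f['color']
cv2.imwrite('pics/w14c.png',cv2.resize(im[120:310,110:420],None,fx=2.5,fy=2.5,interpolation=cv2.INTER_CUBIC))
"
```

```text
(no output)
```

View pics/w14c.png

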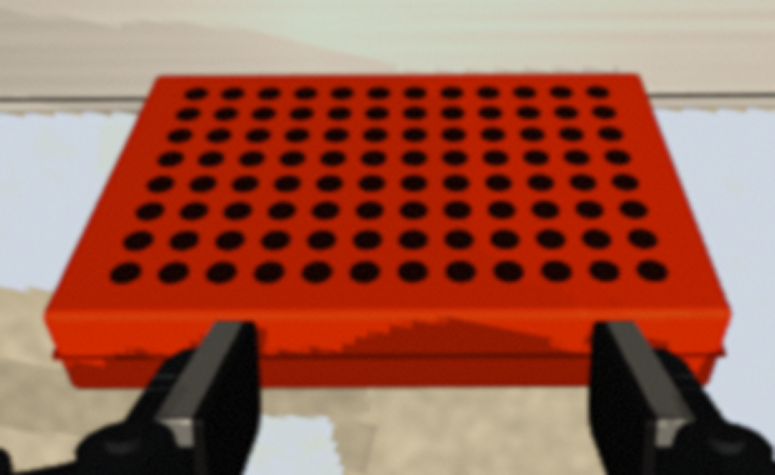

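```bash
cat >> h.py <<'E'
def edge(f,u1,u2,v,L):
    d=f['K'][0,0]*L/(u2-u1); p=np.linalg.inv(f['K'])@[(u1+u2)/2,v,1]*d
    return totray(f['R'].T@(p-f['t']))
E
python3 -c "
from h import *
f=dict(np.load('w14.npz'))
g=lambda a,b,r,L: edge(f,a/2.5+110,b/2.5+110,r/2.5+120,L)
a=g(45,730,315,.125);b=g(77,708,387,.123);c=g(158,640,75,.123)
print('backtop',a,'backbot',b,'fronttop',c)
d=a-c; print('theta',np.degrees(np.arctan2(d[2],-d[0])),np.linalg.norm(d))
"
```

```text
backtop [-0.14317347 -0.02792878  0.09014215] backbot [-0.16074408 -0.02844594  0.08443262] fronttop [-0.10797349 -0.0282206   0.01786101]
theta 64.03451592176789 0.08039706342015059
```

θ ≈ 64°, with the rack held by light contact of the tips on its upper back edge. Dragging that edge forward and slightly up should still turn it.

>>> apply_moves(offset=[[0,-0.003,-0.0006],[0,-0.006,-0.0012],[0,-0.009,-0.0018],[0,-0.012,-0.0024]], rot=[[0,0,0],[0,0,0],[0,0,0],[0,0,0]])

```text
time: 13.8
position: [0.6485, 0.0382, 0.0522]
tcp_rot: [-180.0, 0.0, 13.4]
contact_force: [-1.2, -1.0, 3.1]
gripper_width: 0.0601
```

```bash
python3 look.py 15
```

```text
13.9 [-0.1435 -0.0342  0.0522] [-1.7999e+02  2.0000e-02  1.3420e+01] Ftray [-0.55  1.4   2.5 ] 0.06026451323523359
```

View pics/both15.png

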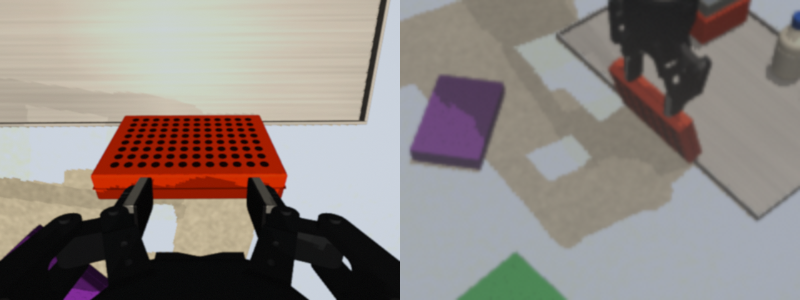

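The rack follows: it holds the same place in the wrist view while the tool advanced 8 mm. Continuing.

>>> apply_moves(offset=[[0,-0.003,-0.0006],[0,-0.006,-0.001],[0,-0.009,-0.0014],[0,-0.012,-0.0017]], rot=[[0,0,0],[0,0,0],[0,0,0],[0,0,0]])

```text
time: 14.3
position: [0.6465, 0.047, 0.0535]
tcp_rot: [-180.0, 0.0, 13.4]
contact_force: [-2.5, -1.4, 4.9]
gripper_width: 0.0602
```

```bash
python3 look.py 16
```

```text
14.4 [-0.1344 -0.0343  0.0536] [-1.7999e+02  1.0000e-02  1.3420e+01] Ftray [-0.47  3.59  4.19] 0.06016265449969703
```

View pics/both16.png

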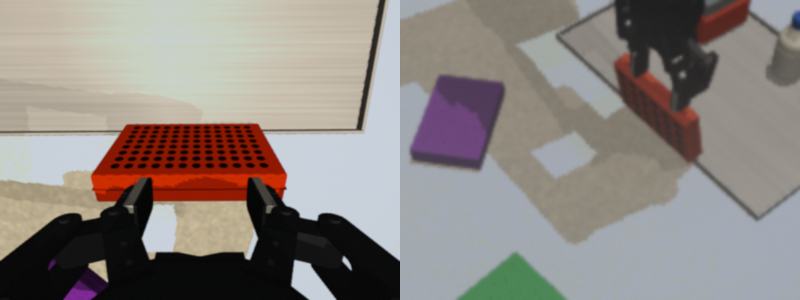

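>>> apply_moves(offset=[[0,-0.003,-0.0005],[0,-0.006,-0.0009],[0,-0.009,-0.0012],[0,-0.012,-0.0014]], rot=[[0,0,0],[0,0,0],[0,0,0],[0,0,0]])

```text
time: 14.8
position: [0.6446, 0.056, 0.0543]
tcp_rot: [-180.0, -0.0, 13.4]
contact_force: [0.1, -0.9, 0.7]
gripper_width: 0.0604
```

```bash
python3 look.py 17
```

```text
14.9 [-0.1254 -0.0346  0.0543] [-1.7999e+02 -2.0000e-02  1.3420e+01] Ftray [ 0.71 -0.1   1.07] 0.060051813031246466
```

View pics/both17.png

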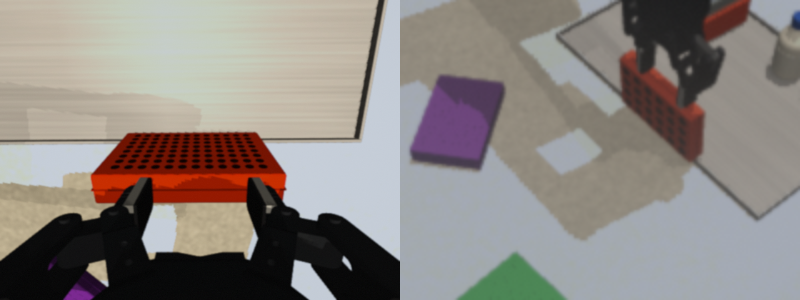

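>>> apply_moves(offset=[[0,-0.003,0.0002],[0,-0.006,0.0003],[0,-0.009,0.0003],[0,-0.012,0.0003],[0,-0.015,0.0003]], rot=[[0,0,0],[0,0,0],[0,0,0],[0,0,0],[0,0,0]])

```text
time: 15.4
position: [0.642, 0.0667, 0.0542]
tcp_rot: [-180.0, -0.0, 13.4]
contact_force: [0.1, 0.3, -0.4]
gripper_width: 0.0605
```

```bash
python3 look.py 18
```

```text
15.5 [-0.1142 -0.0344  0.0542] [-180.      0.     13.42] Ftray [-0.61 -0.38  0.76] 0.060505538721702355
```

View pics/both18.png

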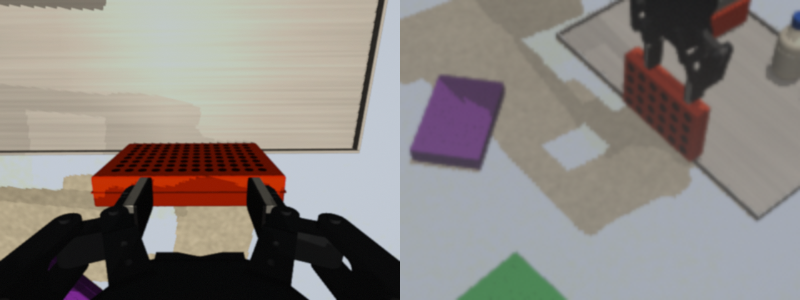

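>>> apply_moves(offset=[[0,-0.004,0.0003],[0,-0.008,0.0008],[0,-0.012,0.0015],[0,-0.016,0.0022],[0,-0.02,0.003]], rot=[[0,0,0],[0,0,0],[0,0,0],[0,0,0],[0,0,0]])

```text
time: 16.0
position: [0.6387, 0.0815, 0.0531]
tcp_rot: [-180.0, -0.0, 13.4]
contact_force: [-4.2, 0.3, 12.8]
gripper_width: 0.0602
```

```bash
python3 look.py 19
```

```text
16.1 [-0.0989 -0.0346  0.0531] [-1.7999e+02 -3.0000e-02  1.3410e+01] Ftray [ 0.52  3.27 10.81] 0.06015731424969227
```

View pics/both19.png

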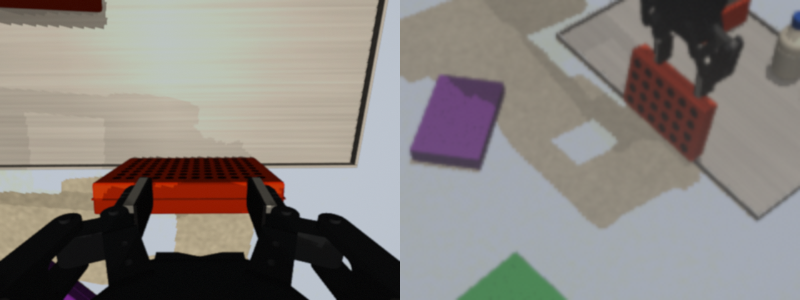

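```bash
python3 -c "
from h import *
f=dict(np.load('w19.npz')); im=f['color']
cv2.imwrite('pics/w19c.png',cv2.resize(im[180:330,110:420],None,fx=2.5,fy=2.5,interpolation=cv2.INTER_CUBIC))
"
```

```text
(no output)
```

View pics/w19c.png

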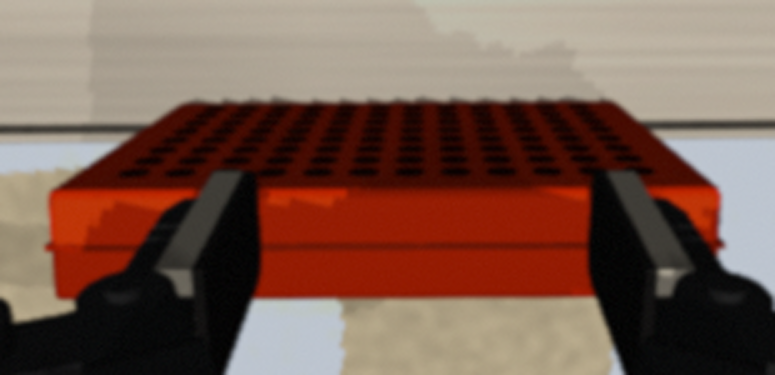

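```bash
python3 -c "
from h import *
f=dict(np.load('w19.npz'))
g=lambda a,b,r,L: edge(f,a/2.5+110,b/2.5+110,r/2.5+180,L)
a=g(50,719,190,.125);b=g(57,719,297,.125);c=g(188,612,102,.122)
print('backtop',a,'backbot',b,'fronttop',c)
d=a-c; print('theta',np.degrees(np.arctan2(d[2],-d[0])),np.linalg.norm(d))
"
```

```text
backtop [-0.09625949 -0.02779528  0.09110009] backbot [-0.11639369 -0.02836676  0.09510352] fronttop [-0.10729998 -0.02838259  0.00770887]
theta 97.54175140979724 0.08412094623556617
```

θ ≈ 97–100°, so it is past upright and pinned only by the tips' downward press. I raise straight up to let it fall into the tray.

>>> apply_moves(offset=[[0,-0.004,-0.004],[0,-0.006,-0.03],[0,-0.006,-0.08],[0,-0.006,-0.1]], rot=[[0,0,0],[0,0,0],[0,0,0],[0,0,0]])

```text
time: 16.5
position: [0.639, 0.0859, 0.1299]
tcp_rot: [180.0, -0.2, 13.4]
contact_force: [0.3, 0.6, -0.1]
gripper_width: 0.0603
```

```bash
python3 look.py 20
```

```text
16.6 [-0.0951 -0.0362  0.1295] [179.97  -0.27  13.41] Ftray [ 0.09 -0.27 -0.58] 0.060106452440347326
```

View pics/both20.png

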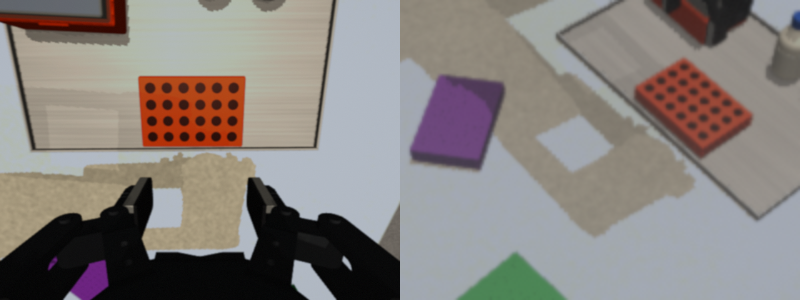

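The rack fell in with its large wells up (24 wells at wrist (192,110)). I'll back the arm off and check that it is flat and clear of the rim.

>>> apply_moves(offset=[[0,0.06,-0.06],[0,0.12,-0.1],[0,0.18,-0.14],[0,0.24,-0.16],[0,0.28,-0.16]], rot=[[0,0,0],[0,0,0],[0,0,0],[0,0,0],[0,0,0]])

```text
time: 17.1
position: [0.687, -0.1203, 0.248]
tcp_rot: [180.0, -0.1, 13.4]
contact_force: [0.0, 1.5, 0.1]
gripper_width: 0.0604
```

```bash
python3 - <<'E'
from h import *
from plant import imaging
T=imaging.grab_frame('top');S=imaging.grab_frame('scene');W=imaging.grab_frame('wrist')
np.savez('t21.npz',**T);np.savez('s21.npz',**S);np.savez('w21.npz',**W)
cv2.imwrite('pics/fin.png',np.hstack([cv2.resize(T['color'][110:360,80:330],(400,400)),cv2.resize(S['color'][110:260,250:440],(400,316))[:400] if 0 else cv2.resize(S['color'][90:280,240:430],(400,400))]))
m=cv2.morphologyEx(orange(T['color']),cv2.MORPH_CLOSE,np.ones((5,5)))
cs,_=cv2.findContours(m,cv2.RETR_EXTERNAL,cv2.CHAIN_APPROX_NONE)
for c in cs:
    if cv2.contourArea(c)>800:
        r=cv2.minAreaRect(c); q=cv2.boxPoints(r); print(r,[totray(p).round(4).tolist() for p in ray(T,q,.024)])
st()
E
```

```text
((207.19058227539062, 217.13848876953125), (61.61066436767578, 43.03881072998047), 77.19573211669922) [[-0.0221, -0.0897, 0.024], [-0.1076, -0.0896, 0.024], [-0.1078, 0.0346, 0.024], [-0.0238, 0.034, 0.024]]
((15.676473617553711, 166.7058868408203), (40.988521575927734, 42.20119857788086), 75.96376037597656) [[0.331, -0.2572, 0.024], [0.2478, -0.2595, 0.024], [0.2417, -0.1736, 0.024], [0.324, -0.1716, 0.024]]
17.25 [-0.3078 -0.0337  0.2455] [1.800e+02 5.000e-02 1.319e+01] Ftray [ 0.13 -1.4  -1.19] 0.06017818507354298
```

View pics/fin.png

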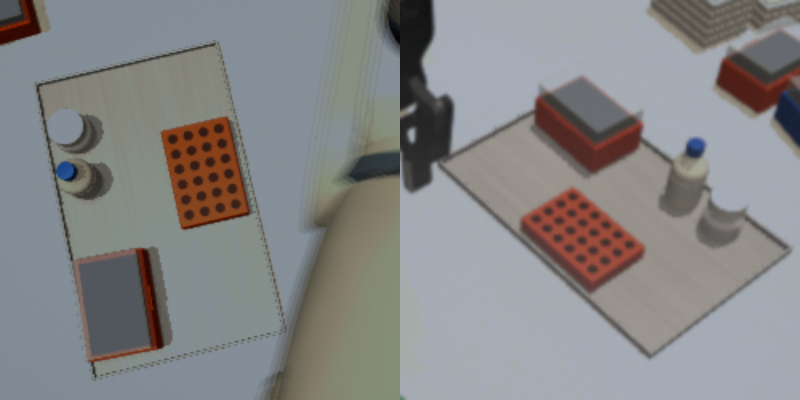

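The rack lies large wells up, centred near x = -0.065 and y = -0.028 in my tray frame, with its 85 x 125 outline parallel to the rim. Triangulating the corner wells from two views will show whether it is flat or leaning on the rim.

```bash
python3 - <<'E'
from h import *
def wells(f,box):
    x0,y0,x1,y1=box; g=f['color'][y0:y1,x0:x1]; k=6
    G=cv2.resize(g,None,fx=k,fy=k,interpolation=cv2.INTER_CUBIC)
    r=G[:,:,2].astype(float); 
    om=cv2.morphologyEx(orange(G),cv2.MORPH_CLOSE,np.ones((61,61)))
    om=cv2.erode(om,np.ones((13,13)))
    th=cv2.threshold(G[:,:,2][om>0].reshape(-1,1),0,255,cv2.THRESH_OTSU)[0]
    d=((r<th)&(om>0)).astype(np.uint8)
    n,l,s,c=cv2.connectedComponentsWithStats(d)
    ok=[i for i in range(1,n) if s[i,4]>100]
    return (c[ok]+.5)/k-.5+[x0,y0], s[ok,4]
F={n:dict(np.load(n+'21.npz')) for n in 'tsw'}
for n,b in [('t',(170,170,250,260)),('s',(285,175,350,235)),('w',(100,0,460,300))]:
    c,a=wells(F[n],b); print(n,len(c)); 
    if n=='w': cv2.imwrite('pics/w21.png',F[n]['color'])
    np.save(f'wc_{n}.npy',c)
# assign via plane projection to tray grid
P={n:F[n]['K']@np.c_[F[n]['R'],F[n]['t']] for n in F}
pts={}
for n in 'tsw':
    c=np.load(f'wc_{n}.npy')
    if len(c)<20: continue
    q=np.array([totray(p) for p in ray(F[n],c,.024)])
    print(n,q[:,0].min().round(4),q[:,0].max().round(4),q[:,1].min().round(4),q[:,1].max().round(4))
    pts[n]=(c,q)
import itertools
for a,b in itertools.combinations(pts,2):
    ca,qa=pts[a];cb,qb=pts[b]; off=qb.mean(0)-qa.mean(0); L=[];M=[]
    for i,p in enumerate(qa):
        d=np.linalg.norm(qb-off-p,axis=1); j=d.argmin()
        if d[j]<.007: L.append(ca[i]);M.append(cb[j])
    X=cv2.triangulatePoints(P[a],P[b],np.array(L).T,np.array(M).T); X=(X[:3]/X[3]).T
    X=np.array([totray(x) for x in X]); A=np.c_[X[:,:2],np.ones(len(X))]
    k,res,_,_=np.linalg.lstsq(A,X[:,2],rcond=None); print(a,b,len(X),'mean',X.mean(0).round(4),'slope deg',np.degrees(k[:2]).round(2),'rms',(A@k-X[:,2]).std().round(4))
E
```

```text
t 24
s 25
w 0
t -0.0946 -0.0359 -0.0769 0.0208
s -0.0943 -0.0355 -0.0929 0.0215
t s 24 mean [-0.0654 -0.0278  0.0248] slope deg [-0.04 -0.05] rms 0.0001
```

It is flat: slope under 0.1° and top at about 24.8 mm. Quick check that the other things are unmoved, then hand in.

```bash
python3 - <<'E'
from h import *
from plant import manip, imaging
a=np.load('top0.npz')['color'].astype(np.int16); S0=np.load('scene0.npz')['color']
f=imaging.grab_frame('top'); s=imaging.grab_frame('scene')
def sh(A,B,b):
    x0,y0,x1,y1=b; g=lambda I: np.float32(cv2.cvtColor(np.uint8(I[y0:y1,x0:x1]),cv2.COLOR_BGR2GRAY))
    return cv2.phaseCorrelate(g(A),g(B)), np.abs(g(A)-g(B)).mean()
for n,b in dict(jar=(105,170,145,206),bottle=(110,206,150,240),box=(120,258,185,340)).items(): print(n,sh(a,f['color'],b))
print('marker scene',sh(S0,s['color'],(105,185,155,235)),'box',sh(S0,s['color'],(300,120,360,175)))
for _ in 'a': st()
manip.job_done()
E
```

```text
jar (((-0.026501523647368685, 0.016433740323357426), 0.9991351597011089), np.float32(10.8625))
bottle (((0.010400233257620073, -0.011575117073704178), 1.0086698609921667), np.float32(9.804412))
box (((0.002658785965806487, 0.00716825574854596), 1.0004657290599965), np.float32(9.451032))
marker scene (((-0.020910631498594512, -0.034513146574280285), 0.9805327367782593), np.float32(11.1)) box (((0.014654853490640107, -0.021854002833258335), 0.9835120402442085), np.float32(8.109394))
17.35 [-0.3046 -0.0337  0.245 ] [-1.7991e+02  1.3000e-01  1.3360e+01] Ftray [ 0.32 -0.73 -0.48] 0.06009770362988522
the job is handed in; nothing more can be done
```

The rack is in the tray, lying flat with its large wells up, and the job was handed in at about 17.4 s. I pushed it square against the near rim with two open fingertips. They then raised its back side at about 10 N and drew it past upright, and it fell in by itself.

**Last checks**
- **Flatness:** triangulating the 24 wells from two views gave a slope below 0.1° and a top face at about 24.8 mm, as expected for a rack flat on the tray floor.
- **Position:** the rack centre is near (-65, -28) mm in the tray frame.
- **Other items:** the tip box, bottle, jar and marker shifted less than 0.05 px between the first and last pictures.
- **Robot:** the arm is clear of everything.

**What went wrong or disagreed**
- **Fingertip height:** the open tips stood about 40 mm above the reported tool point, not the 13 mm or less I expected. My first push passed over the rack without touching it.
- **Force spike:** near 65° of tip the fingertips jammed on the rack's corner. The wrist reading reached about 61 N up and 36 N sideways, roughly 71 N in all, before I relieved it. That is under the 120 N wrist limit, and only the fingertips appeared to be touching.
- **Rim position:** the rim came out about 6 mm different when judged from contact than from the pictures. Since the rack lies inside the rim, its centre cannot be below x = -75 mm, which is within the -80 mm limit.

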